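# Aim the stall lamp at the pig whistle and switch it on

### The job

Dusk is falling: tilt the head of the stall lamp on its stiff hinge until it points straight at the middle of the blue clay pig whistle (not the bird), let go and watch for a good second that the head stays there by itself. Only then press the push switch on the rear end of the head right in and release it, so that the head is still aimed at the pig afterwards and you no longer touch it; leave the whistles, bell and coin tray where they lie.

Things in the scene. Friction and masses are not known exactly. Their poses are not given: they have to be found in the camera images.
- lamp: Fixed spot lamp. Origin on the counter directly under the hinge; x is the way the lamp looks along the counter (away from the robot, give or take 0.3 rad), z up. Dark steel foot plate 130 x 140 x 18 mm (x from -100 to +30 mm) with a black box on it (x -90 to -40, 90 mm wide, top 48 mm up). A fork of two flat uprights, 30 mm wide in x, 6 mm thick, centred at y = +59 and -59 mm, top 231 mm up, carries the head between them on a level hinge along y, 215 mm above the counter.
- lamp_head (a joint): Tilt of the lamp head about the hinge, rad. 0: head points straight down. Growing: the mouth of the shade swings towards the lamp's +x and the rear end leans back towards -x, so the beam leaves the hinge along (sin q, 0, -cos q) in the lamp's frame. Friction hinge of about 0.4 N m: it takes about 6 N at 70 mm from the hinge to turn it, and it stays where it is left. Stops at -0.5 and 1.3. Starts between -0.25 and 0.15.
- lamp_pivot (a point): Centre of the hinge, on the head's axis; its z points along the head's axis to the rear end (opposite to the beam), its y along the hinge.
- lamp_mouth (a point): Centre of the mouth of the aluminium shade, on the head's axis, 75 mm before the hinge; axes like lamp_pivot's, so the beam runs along its -z. The shade is a cone 96 mm across at the mouth. Behind the hinge the head is a grey barrel 48 mm in diameter that ends 92 mm behind it, and there carries the switch; the barrel can be gripped across y, between 40 and 85 mm behind the hinge.
- switch (a joint): Travel of the push switch, m: 0 up, 0.006 fully pressed, which takes 4 N; springs back. It moves along the head's axis towards the hinge. Pressed askew it drags the head round.
- switch_top (a point): Centre of the top face of the round steel switch (28 mm across), on the head's axis at the rear end, 114 mm behind the hinge when up; it stands in a low black housing 44 mm across whose rim is 10 mm lower than the raised switch.
- pig_mid (a point): Middle of the pig's body, 37 mm above the counter: the point to aim at. It lies in the lamp's own x-z plane to within 6 mm, 80 to 205 mm in front of the hinge.
- pig: Chipped blue clay pig whistle on four legs, 90 mm long, 54 mm wide, 70 mm high, standing across the lamp's line of sight. Origin on the counter under its middle, x towards the snout. Not to be moved.
- bird: Blue clay bird whistle, upright, 46 mm wide, 89 mm high, also in the lamp's line; pig and bird swap places from start to start. Origin on the counter under it. A bystander.
- hazel0: One of four alike varnished hazel whistles, 150 mm long, 22 mm thick, lying on the counter; a bystander. Origin under its middle, x along it.
- hazel1: One of four alike varnished hazel whistles, 150 mm long, 22 mm thick, lying on the counter; a bystander. Origin under its middle, x along it.
- hazel2: One of four alike varnished hazel whistles, 150 mm long, 22 mm thick, lying on the counter; a bystander. Origin under its middle, x along it.
- hazel3: One of four alike varnished hazel whistles, 150 mm long, 22 mm thick, lying on the counter; a bystander. Origin under its middle, x along it.
- bell: Brass push-button desk bell, 84 mm across, 58 mm high, origin under its centre; a bystander.
- coin_tray: Aluminium coin tray, 130 x 180 x 22 mm, origin under its centre; a bystander.

How it is judged:
On the way, in this order (a step that is already met when the one before it is completed fails the run):
1. the lamp head points at the pig's middle to within 20 mm and stays there untouched for 0.8 s (x of pig_mid in the frame of lamp_mouth between -0.02 and 0.02 m and z of pig_mid in the frame of lamp_mouth below -0.02 m and velocity of joint lamp_head between -0.03 and 0.03 rad/s and contact force between each of the fingers, the arm and lamp below 0.1 N), for 0.8 s.
2. the switch is pressed in by at least 4.5 of its 6 mm (value of joint switch above 0.0045 m), for 0.05 s.
At the end, for the whole second after the job is handed in: The head's axis passes within 20 mm (measured in its tilting plane) of the middle of the pig; the head is still and untouched, the switch has sprung back (under 1.5 mm), and pig, bird, hazel whistles, bell and coin tray are within 20 mm of where they started (all of step 1 and value of joint switch below 0.0015 m and distance of each of pig, bird, hazel0, hazel1, hazel2, hazel3, bell, coin_tray from where it was at the start of the episode below 0.02 m).
It fails at once if the switch is pressed while the head is not aimed at the pig (value of joint switch above 0.0045 m and not (x of pig_mid in the frame of lamp_mouth between -0.02 and 0.02 m and z of pig_mid in the frame of lamp_mouth below -0.02 m)).
It fails at once if a whistle, the bell or the coin tray is moved more than 20 mm (distance of any of pig, bird, hazel0, hazel1, hazel2, hazel3, bell, coin_tray from where it was at the start of the episode above 0.02 m).
It also fails if it takes over 42 s, if anything falls off the work surface, if the arm or the gripper's body presses on something with over 40 N, if the wrist force passes 120 N, or if a joint passes its speed limit or range.

### The arm

A 6-joint arm with a two-finger parallel gripper is mounted at the origin on the work surface. World frame = base frame: x ahead of the robot, y to its left, z up, the work surface at z = 0. Lengths are in m, angles in rad, forces in N, time in s.
With the tool pointing down it reaches from about 0.275 to 0.725 m from the base axis. Payload 15.9 kg.
Tool frame: the origin (TCP) lies midway between the tips of the shut fingers; the grasp point (between the pads) lies 19 mm behind it (env.pinch_z is the distance from the TCP to the grasp point, in m); z points along the fingers, y is the line along which they close (so a half turn about z gives the same grasp; the last joint's range is limited). The gripper opens to 85 mm and grips with 20 to 120 N. Pads are 22 mm wide; open, the fingers measure 114 mm over their backs; the gripper's body (76 mm by 85 mm) begins 54 mm behind the grasp point. The pads swing forward as they close: fully open they stand 13 mm farther back than shut.
Start: joints at [-1.316, 0.213, -0.034, 1.323, 0, 1.571], TCP at [0.126, -0.484, 0.231] pointing down, gripper open.
Joint ranges: [-2.98, 2.98], [-0.74, 1.72], [-1.14, 1.35], [-2.1, 2.04], [-1.57, 1.44], [-3.14, 3.14]. Speed limits (rad/s): [1.89, 1.89, 2.39, 2.57, 3.14, 3.14].

### API

Orientations are given as a unit quaternion [w, x, y, z].
In Python, from rig import env, open_gripper, close, inverse_kinematics, telemetry, vision, sign_off gives the robot as it stands. Calls block until the motion is done:
- env.movep(position, orientation): joint-space move of the TCP to a pose.
- env.move_straight(position, frame=None, speed=0.15): straight line of the TCP; frame=None keeps the orientation; speed is the mean speed in m/s.
- env.move_j(angles): joint-space move.
- open_gripper() and close(effort=None): open the fingers fully, or close them until they stop; effort is the grip in N (None keeps the last).
- env.dwell(seconds).
- inverse_kinematics(position, orientation): joint angles nearest the present ones, or None.
- telemetry.sense(): the state.
- vision.camera(name): name is "side" or "top"; returns a dict with "pixels" (480x640x3 uint8, red, green, blue), "range_z" (480x640 float32, m along the optical axis (not along the pixel's ray), 0 where there is no reading), "fx", "fy", "cx", "cy" (pixels), "rvec" (rotation vector, rad) and "tvec" (3), from world to camera coordinates, as OpenCV has them. Camera axes: x right, y down, z forward; pixel columns grow to the right and rows downward; lengths in m; the calibration is good to about 2 mm. A picture is of the moment at which its call begins.
A pose or a line that the arm cannot do raises env.Unreachable and nothing moves.
- sign_off(): hands the job in; it is judged then, once.
The state is a dict: "time": time; "joint_pos": joint angles; "joint_velocities": joint speeds; "effort": joint torques, N m; "tcp_pos": TCP position; "orientation": TCP orientation; "wrist_force": force on the tool from outside, world axes, zero at the start; "moment": the same for the moment, N m; "finger_gap": finger opening in m; "finger_force": force on a finger pad.
Only numpy, scipy, OpenCV 4.12 (cv2) and the standard library are available. Lean on these libraries where they do the work, as an engineer would, in place of code of your own. Each camera call takes 0.05 s, during which the arm holds its last target. There are 200 camera calls.

## Working session

There is one attempt and no reset: what is moved stays moved. The work goes in short steps, each a Python script; the robot and the scene stay as the last script left them, time stands still between calls to the robot, and variables do not carry over. Pictures are saved under pics/ and viewed, at most 10 in all, crops included, and the job is handed in when it is done.

```bash
ls; mkdir -p pics; cat > h.py <<'E'
import numpy as np, cv2
from rig import env, open_gripper, close, inverse_kinematics, telemetry, vision, sign_off
def cam(n):
    c=vision.camera(n); K=np.array([[c['fx'],0,c['cx']],[0,c['fy'],c['cy']],[0,0,1]])
    R=cv2.Rodrigues(np.array(c['rvec'],float))[0]; t=np.array(c['tvec'],float).reshape(3)
    im=np.asarray(c['pixels']); z=np.asarray(c['range_z'])
    v,u=np.mgrid[0:480,0:640]
    P=np.stack([(u-c['cx'])/c['fx']*z,(v-c['cy'])/c['fy']*z,z],-1)
    W=(P-t)@R   # world points
    W[z<=0]=np.nan
    return im,W,R,t,K
def save(im,f): cv2.imwrite('pics/'+f,cv2.cvtColor(im,cv2.COLOR_RGB2BGR))
E
python3 - <<'E'
from h import *
for n in('top','side'):
    im,W,R,t,K=cam(n); save(im,n+'0.png'); np.savez('/tmp/%s0.npz'%n,im=im,W=W,R=R,t=t,K=K); print(n,-R.T@t,R[2])
print(telemetry.sense())
E
```

```text
pics
top [0.54268463 0.0502021  1.06779779] [ 0.032081   -0.03271081 -0.99894985]
side [0.45613122 0.63227388 0.77532427] [ 0.12991255 -0.71914137 -0.68261147]
{'time': 0.1, 'joint_pos': array([-1.31595963e+00,  2.13313079e-01, -3.49891750e-02,  1.32349875e+00,
       -2.85750068e-05,  1.57077690e+00]), 'joint_velocities': array([-0.00094247, -0.00126354,  0.00210561,  0.00257999,  0.00199397,
        0.00110789]), 'effort': array([-1.14484879e-03, -6.87251115e+01,  4.87806201e+01,  1.24268734e-02,
       -1.05728814e-04,  4.97029660e-06]), 'tcp_pos': array([ 0.12595774, -0.48355809,  0.23086543]), 'orientation': array([-4.96451841e-04,  9.91891899e-01,  1.27083471e-01, -7.80009998e-05]), 'wrist_force': array([-0.82342785, -0.71085759, -0.72414141]), 'moment': array([0.06124089, 0.00487555, 0.00907827]), 'finger_force': 0.0, 'finger_gap': 0.08529871986975576}
```

View pics/top0.png

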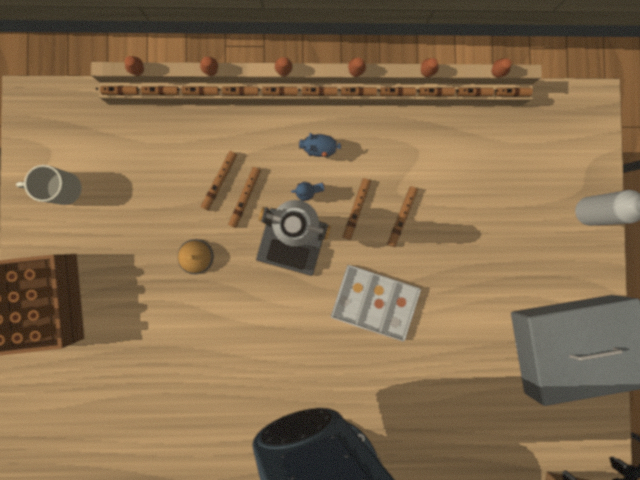

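View pics/side0.png

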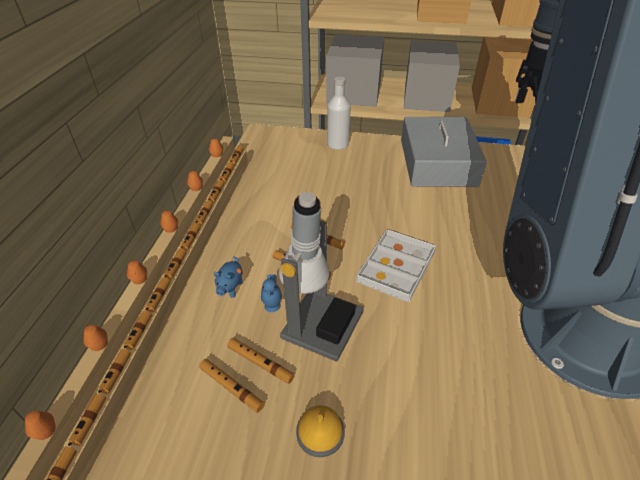

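```bash
cat > m.py <<'E'
from h import *
def blue(im):
    h=cv2.cvtColor(im,cv2.COLOR_RGB2HSV); return (h[...,0]>98)&(h[...,0]<122)&(h[...,1]>115)
if __name__=='__main__':
    D={n:np.load(f'/tmp/{n}0.npz') for n in('top','side')}
    for n,d in D.items():
        im,W=d['im'],d['W']; m=blue(im)&(W[...,2]<.12)&(W[...,2]>0.004)&(W[...,0]>.3)
        k,l,s,c=cv2.connectedComponentsWithStats(m.astype(np.uint8))
        C=-d['R'].T@d['t']
        for i in range(1,k):
            if s[i,4]<80: continue
            P=W[l==i]; u=np.argwhere(l==i)[:,::-1].astype(np.float32); rc=cv2.minAreaRect(u)
            r=d['R'].T@np.linalg.inv(d['K'])@[*rc[0],1]; 
            print(n,s[i],rc,'ray@.037',C+r*(.037-C[2])/r[2],'mean',P.mean(0),'min',P.min(0),'max',P.max(0))
    W=D['top']['W']; im=D['top']['im']
    near=(abs(W[...,0]-.5)<.2)&(abs(W[...,1]-.12)<.2)
    g=im.max(-1)
    m=near&(W[...,2]>.010)&(W[...,2]<.055)&(g<95)&~blue(im)
    k,l,s,c=cv2.connectedComponentsWithStats(m.astype(np.uint8)); i=1+s[1:,4].argmax()
    P=W[l==i]; print('foot',s[i])
    for lo,hi in((.012,.024),(.043,.055)):
        Q=P[(P[:,2]>lo)&(P[:,2]<hi)]; print(lo,len(Q),cv2.minAreaRect((Q[:,:2]*1000).astype(np.float32)),Q[:,2].mean())
    for n in D:
        W=D[n]['W']; near=(abs(W[...,0]-.5)<.2)&(abs(W[...,1]-.12)<.2)
        for lo,hi in((.222,.24),(.25,.30),(.30,.312),(.318,.34)):
            Q=W[near&(W[...,2]>lo)&(W[...,2]<hi)]; print(n,lo,len(Q),Q.mean(0).round(4) if len(Q) else '',Q.min(0).round(4) if len(Q) else '',Q.max(0).round(4) if len(Q) else '')
    im=D['top']['im'][120:300,200:400]; save(cv2.resize(im,None,fx=3.3,fy=3.3,interpolation=cv2.INTER_CUBIC),'crop.png')
E
python3 m.py
```

```text
side [214 258  28  39 319] ((227.5307159423828, 277.7611083984375), (37.50604248046875, 25.76349449157715), 83.2901611328125) ray@.037 [0.7753737  0.00273288 0.037     ] mean [0.76672637 0.00944758 0.04878645] min [ 0.74727775 -0.04510715  0.00419364] max [0.79444993 0.04966014 0.07469746]
side [262 275  19  34 203] ((271.0, 291.5), (33.0, 18.0), 90.0) ray@.037 [0.67033431 0.025597   0.037     ] mean [0.66473031 0.03892074 0.04991061] min [ 0.6470176  -0.00528235  0.00403155] max [0.68471512 0.06304734 0.09134654]
foot [ 257  220   66   55 1705]
0.012 853 ((536.279541015625, 69.49923706054688), (136.9202880859375, 100.23759460449219), 74.44342803955078) 0.018418252680495174
0.043 835 ((536.39306640625, 71.84556579589844), (112.36676788330078, 83.2541275024414), 71.9441146850586) 0.04849840616584179
top 0.222 211 [0.583  0.0571 0.2283] [ 0.5537 -0.0096  0.222 ] [0.6133 0.1244 0.2349]
top 0.25 1 [0.5996 0.0416 0.2502] [0.5996 0.0416 0.2502] [0.5996 0.0416 0.2502]
top 0.3 84 [0.5784 0.0561 0.3069] [0.5548 0.0354 0.3031] [0.601  0.0815 0.3102]
top 0.318 454 [0.578  0.0586 0.3244] [0.5563 0.0374 0.318 ] [0.5983 0.0793 0.3335]
side 0.222 372 [0.5856 0.0809 0.2304] [ 0.5543 -0.0095  0.222 ] [0.6153 0.125  0.2399]
side 0.25 591 [0.5779 0.076  0.2754] [0.556  0.0537 0.25  ] [0.6063 0.0838 0.2999]
side 0.3 186 [0.5767 0.0749 0.3061] [0.5559 0.0514 0.3001] [0.6024 0.083  0.3119]
side 0.318 320 [0.579  0.0637 0.3245] [0.5596 0.0444 0.318 ] [0.5995 0.0819 0.331 ]
```

View pics/crop.png

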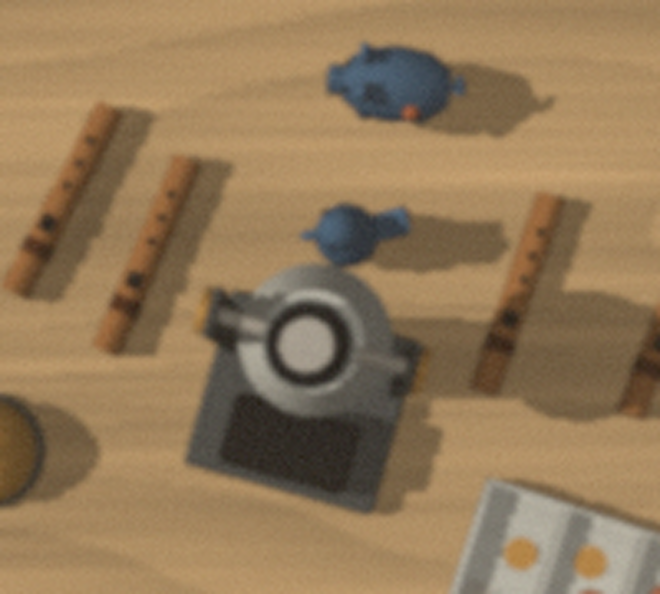

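```bash
cat > n.py <<'E'
from h import *
D={n:np.load(f'/tmp/{n}0.npz') for n in('top','side')}
A=np.vstack([D[n]['W'].reshape(-1,3) for n in D])
for n in D:
    W=D[n]['W'].reshape(-1,3); W=W[np.isfinite(W[:,0])]
    near=(abs(W[:,0]-.583)<.1)&(abs(W[:,1]-.057)<.1)
    Q=W[near&(W[:,2]>.226)&(W[:,2]<.234)]
    a=Q[Q[:,1]>.09]; b=Q[Q[:,1]<.025]
    a,b=[cv2.minAreaRect((q[:,:2]*1000).astype(np.float32)) for q in(a,b)]
    print(n,a,b)
    d=np.subtract(a[0],b[0]); print('yaw',np.arctan2(-d[0],d[1]),'L',np.hypot(*d),'mid',np.add(a[0],b[0])/2)
    yaw=-.27; ex=np.array([np.cos(yaw),np.sin(yaw)]); ey=np.array([-ex[1],ex[0]])
    L=W.copy(); rel=W[:,:2]-[.583,.057]; L[:,0]=rel@ex; L[:,1]=rel@ey
    for nm,x0,x1 in(('bird',.05,.12),('pig',.14,.26)):
        for lo,hi in ((.012,.03),(.03,.05),(.05,.095)):
            q=L[(L[:,0]>x0)&(L[:,0]<x1)&(abs(L[:,1])<.065)&(L[:,2]>lo)&(L[:,2]<hi)]
            if len(q): print(nm,lo,len(q),np.percentile(q,[2,98],0).round(3).tolist(),q.mean(0).round(3))
    q=W[near&(W[:,2]>.30)]
    f=L[(L[:,0]<0)&(L[:,0]>-.13)&(abs(L[:,1])<.09)&(L[:,2]>.012)&(L[:,2]<.024)]
    print('foot x,y min/max',np.percentile(f,[0.5,99.5],0).round(3).tolist())
    f=L[(L[:,0]<.0)&(L[:,0]>-.13)&(abs(L[:,1])<.09)&(L[:,2]>.046)&(L[:,2]<.051)]
    if len(f): print('box',np.percentile(f,[1,99],0).round(3).tolist())
    # switch top: bright pixels z>.32
    s=W[near&(W[:,2]>.3255)]; print('top',len(s),s.mean(0),cv2.minEnclosingCircle((s[:,:2]*1000).astype(np.float32)))
    im=D[n]['im']; WW=D[n]['W']; m=((im.min(-1)>110)&(WW[...,2]>.318)&(abs(WW[...,0]-.583)<.06)&(abs(WW[...,1]-.057)<.06)); Q=WW[m]
    if len(Q): print('switch',len(Q),Q.mean(0),cv2.minAreaRect((Q[:,:2]*1000).astype(np.float32)))
E
python3 n.py
```

```text
top ((600.2830810546875, 116.24940490722656), (11.891580581665039, 27.78672218322754), 74.64876556396484) ((566.0776977539062, -2.502163887023926), (11.729116439819336, 28.18098258972168), 75.02782440185547)
yaw -0.28044993496892046 L 123.57970439295026 mid [583.1803894   56.87362051]
bird 0.012 2 [[0.07, 0.015, 0.029], [0.074, 0.019, 0.03]] [0.072 0.017 0.03 ]
bird 0.03 74 [[0.065, -0.028, 0.031], [0.107, 0.019, 0.05]] [ 0.082 -0.01   0.043]
bird 0.05 320 [[0.069, -0.038, 0.051], [0.109, 0.023, 0.09]] [ 0.087 -0.005  0.07 ]
pig 0.012 1 [[0.173, 0.014, 0.029], [0.173, 0.014, 0.029]] [0.173 0.014 0.029]
pig 0.03 162 [[0.171, -0.047, 0.035], [0.222, 0.041, 0.05]] [0.186 0.004 0.044]
pig 0.05 555 [[0.175, -0.042, 0.051], [0.22, 0.027, 0.072]] [ 0.197 -0.007  0.059]
foot x,y min/max [[-0.1, -0.069, 0.013], [-0.005, 0.07, 0.023]]
box [[-0.089, -0.043, 0.046], [-0.041, 0.044, 0.051]]
top 219 [0.57609049 0.05906053 0.32932043] ((576.0203857421875, 59.076107025146484), 13.656691551208496)
switch 194 [0.57590051 0.05992273 0.32927411] ((575.9683837890625, 59.902854919433594), (24.844381332397
[... 475 characters left out ...]
0.079 0.013 0.04 ]
bird 0.05 334 [[0.07, -0.037, 0.051], [0.11, 0.028, 0.089]] [0.085 0.005 0.069]
pig 0.012 39 [[0.175, -0.028, 0.012], [0.189, 0.04, 0.03]] [0.181 0.013 0.021]
pig 0.03 251 [[0.173, -0.045, 0.032], [0.211, 0.044, 0.05]] [0.185 0.017 0.042]
pig 0.05 459 [[0.177, -0.047, 0.05], [0.218, 0.029, 0.072]] [0.195 0.    0.059]
foot x,y min/max [[-0.098, -0.068, 0.013], [-0.0, 0.071, 0.023]]
box [[-0.087, -0.043, 0.046], [-0.01, 0.06, 0.051]]
top 163 [0.57759084 0.06059566 0.32870992] ((576.7136840820312, 59.61887741088867), 14.558450698852539)
switch 211 [0.57758818 0.06273134 0.32715373] ((577.4701538085938, 60.14697265625), (26.9471492767334, 27.1719913482666), 18.734661102294922)
```

```bash
cat >> h.py <<'E'
from scipy.spatial.transform import Rotation as Ro
YAW=-.275; PIV=np.array([.583,.057,.215]); QT=np.arctan2(.197,.178)
ex=np.array([np.cos(YAW),np.sin(YAW),0]); ey=np.array([-ex[1],ex[0],0]); ez=np.array([0,0,1.])
def pose(q,d,s=1):
    """TCP d behind the hinge on the head axis at tilt q, tool z along the beam"""
    z=np.sin(q)*ex-np.cos(q)*ez; y=s*ey; x=np.cross(y,z)
    x_,y_,z_,w=Ro.from_matrix(np.c_[x,y,z]).as_quat()
    return PIV-d*z, np.array([w,x_,y_,z_])
def head(n='side'):
    """switch top centre (bright disc) -> tilt"""
    im,W,*_=cam(n)
    rel=W-PIV; r=np.linalg.norm(rel,axis=-1)
    m=(r>.106)&(r<.122)&(W[...,2]>.25)&(im.min(-1)>100)&(abs(rel@ey)<.03)
    P=rel[m]; c=P.mean(0); return m.sum(),np.arctan2(-(c@ex),c[2]),c@ey,r[m].mean()
E
python3 - <<'E'
from h import *
for n in('top','side'): print(n,head(n))
for s in(1,-1):
    for q,d in((.066,.22),(.066,.055),(.4,.055),(.836,.055),(.92,.055),(.836,.22)):
        j=inverse_kinematics(*pose(q,d,s)); print(s,q,d,None if j is None else np.round(j,2))
E
```

```text
top (np.int64(208), np.float64(0.06602699128070454), np.float64(0.0007218727178143662), np.float64(0.11464259716447908))
side (np.int64(205), np.float64(0.06038129264684574), np.float64(0.003480436629713388), np.float64(0.11320180218119884))
1 0.066 0.22 [ 0.12  0.43  0.8   1.88 -0.03  0.39]
1 0.066 0.055 [ 0.11  0.33  0.21  1.39 -0.02  0.39]
1 0.4 0.055 [ 0.21  0.02 -0.25  0.94 -0.18  0.46]
1 0.836 0.055 [ 0.39 -0.25 -0.79  0.31 -0.48  0.49]
1 0.92 0.055 [ 0.43 -0.27 -0.89  0.17 -0.54  0.48]
1 0.836 0.22 [ 0.69 -0.45 -0.59  0.87 -0.66  0.77]
-1 0.066 0.22 [ 0.12  0.43  0.8   1.88 -0.03 -2.75]
-1 0.066 0.055 [ 0.11  0.33  0.21  1.39 -0.02 -2.75]
-1 0.4 0.055 [ 0.21  0.02 -0.25  0.94 -0.18 -2.69]
-1 0.836 0.055 [ 0.39 -0.25 -0.79  0.31 -0.48 -2.66]
-1 0.92 0.055 [ 0.43 -0.27 -0.89  0.17 -0.54 -2.67]
-1 0.836 0.22 [ 0.69 -0.45 -0.59  0.87 -0.66 -2.37]
```

```bash
python3 - <<'E'
from h import *
def st(l):
    s=telemetry.sense(); print(l,round(s['time'],2),s['tcp_pos'].round(4),s['wrist_force'].round(1),round(s['finger_gap'],4),round(s['finger_force'],1))
q0=.063
env.movep(*pose(q0,.22)); st('above')
env.move_straight(*pose(q0,.056),speed=.12); st('down')
close(25); st('closed')
for q in np.linspace(q0,QT,8)[1:]:
    env.move_straight(*pose(q,.056),speed=.05)
st('tilted')
env.dwell(.2); st('settled')
open_gripper(); st('open')
print(head())
env.move_straight(*pose(QT,.17),speed=.1); st('back')
im=cam('side')[0]; save(im,'side1.png'); print(head(),head('top'),QT)
E
```

```text
above 2.78 [0.5697 0.06   0.4344] [-0.5  0.  -0.1] 0.0852 0.0
down 4.3 [0.5798 0.058  0.2715] [-0.7  0.4  0.4] 0.0856 0.0
closed 4.73 [0.5797 0.0578 0.2713] [-2.7 -1.8  4.5] 0.0475 25.8
tilted 6.92 [0.5431 0.0685 0.2523] [-5.4 -1.3  2.6] 0.0474 32.6
settled 7.12 [0.5433 0.0684 0.2525] [-8.6  0.8  4.2] 0.0475 33.0
open 7.58 [0.5431 0.0683 0.2525] [-0.1  0.1  0.2] 0.0855 0.0
(np.int64(94), np.float64(0.7295076706463964), np.float64(0.0030974592649246954), np.float64(0.11192334511371643))
back 8.93 [0.4616 0.0911 0.3285] [-0.7 -0.3 -0.4] 0.0857 0.0
(np.int64(196), np.float64(0.7794252939411932), np.float64(0.0036127063551880845), np.float64(0.11212403726683125)) (np.int64(150), np.float64(0.7786860631578446), np.float64(0.00248077290593054), np.float64(0.11402636238733725)) 0.8360215410668573
```

View pics/side1.png

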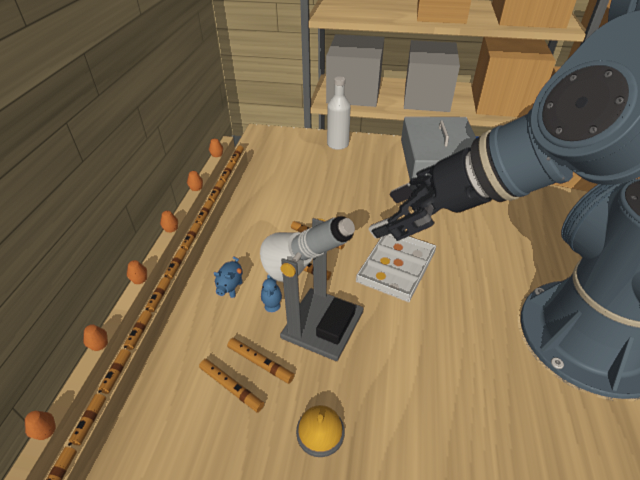

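The head has tilted to about 0.78 rad (switch disc at pixel 345,228, gripper clear of it) and nothing else moved. The target is 0.836, so I'll regrip and correct.

```bash
cat >> h.py <<'E'
def axis(n):
    """tilt from depth points of the barrel: lamp-frame x-z line fit of the silhouette-independent cylinder"""
    from scipy.optimize import least_squares
    im,W,*_=cam(n); rel=(W-PIV).reshape(-1,3); L=np.c_[rel@ex,rel@ey,rel[:,2]]
    r=np.linalg.norm(L,axis=1); L=L[(r>.045)&(r<.088)&(L[:,2]>.02)&(L[:,0]<.02)&(abs(L[:,1])<.03)]
    def f(p):
        u=np.array([-np.sin(p[0]),0,np.cos(p[0])]); Q=L-[0,p[1],0]
        return np.linalg.norm(Q-np.outer(Q@u,u),axis=1)-.024
    s=least_squares(f,[.8,0],loss='soft_l1',f_scale=.002); return len(L),s.x,np.abs(s.fun).mean()
E
python3 - <<'E'
from h import *
def st(l):
    s=telemetry.sense(); print(l,round(s['time'],2),s['tcp_pos'].round(4),s['wrist_force'].round(1),round(s['finger_gap'],4),round(s['finger_force'],1))
print(axis('side'),axis('top'))
q0=.782
env.move_straight(*pose(q0,.17),speed=.1)
env.move_straight(*pose(q0,.056),speed=.12)
close(40); st('closed')
for q in (.84,.885): env.move_straight(*pose(q,.056),speed=.03)
env.dwell(.2); st('settled')
open_gripper()
env.move_straight(*pose(.85,.19),speed=.12); st('back')
print(head(),head('top'),axis('side'),axis('top'),QT)
E
```

```text
(533, array([ 7.81960011e-01, -2.21434703e-04]), np.float64(0.0006214459044104788)) (487, array([7.99290030e-01, 4.16360112e-04]), np.float64(0.0006228465847079681))
closed 10.96 [0.5449 0.0679 0.2553] [-11.1   1.9   7.8] 0.047 38.9
settled 11.67 [0.5415 0.0689 0.2517] [-14.1   2.5  13. ] 0.0472 47.2
back 13.4 [0.4456 0.0956 0.3399] [-0.6 -0.   0.7] 0.0856 0.0
(np.int64(188), np.float64(0.8699564718941888), np.float64(0.00386710560645174), np.float64(0.11191734013018481)) (np.int64(136), np.float64(0.869540608965985), np.float64(0.002528740293315563), np.float64(0.11362834408958032)) (554, array([ 8.78727031e-01, -2.15349321e-04]), np.float64(0.0006315311685811366)) (536, array([8.93385427e-01, 3.24304256e-04]), np.float64(0.0006317815828863313)) 0.8360215410668573
```

```bash
python3 - <<'E'
from h import *
def st(l):
    s=telemetry.sense(); print(l,round(s['time'],2),s['tcp_pos'].round(4),s['wrist_force'].round(1),round(s['finger_gap'],4),round(s['finger_force'],1))
env.move_straight(*pose(.875,.17),speed=.1)
env.move_straight(*pose(.875,.056),speed=.12)
close(40); st('closed')
env.move_straight(*pose(.825,.056),speed=.03)
env.dwell(.2); st('settled')
open_gripper()
env.move_straight(*pose(.835,.19),speed=.12); st('back')
print(head(),head('top'),axis('side'),axis('top'),QT)
E
```

```text
closed 15.49 [0.5415 0.0689 0.2514] [-13.2   3.8   8.4] 0.0468 38.4
settled 15.94 [0.5433 0.0684 0.2532] [-6.6  2.8  4.3] 0.0466 55.1
back 17.68 [0.4475 0.0951 0.3421] [-0.  -0.3  0.3] 0.0857 0.0
(np.int64(188), np.float64(0.826197419034668), np.float64(0.003566704589881063), np.float64(0.11197446358855623)) (np.int64(143), np.float64(0.8227220546353803), np.float64(0.0023620003880829386), np.float64(0.1139882597997122)) (548, array([ 8.30025009e-01, -1.97559925e-04]), np.float64(0.0006246997250249724)) (503, array([8.47202677e-01, 3.40767695e-04]), np.float64(0.0006234841292812344)) 0.8360215410668573
```

```bash
python3 - <<'E'
from h import *
q=.832; u=pose(q,0)[0]-pose(q,1)[0]
close(20); env.dwell(1.3)
env.move_straight(*pose(q,.125),speed=.08); env.dwell(.2)
b=telemetry.sense()['wrist_force']
for d in np.arange(.119,.102,-.001):
    env.move_straight(*pose(q,d),speed=.02); env.dwell(.05)
    s=telemetry.sense(); f=s['wrist_force']-b; print(round(d,3),'axial',round(float(-f@u),1),'lat',(f+(-f@u)*u).round(1),round(float((PIV-s['tcp_pos'])@u),4))
    if -f@u>10: break
env.dwell(.1); print('t',telemetry.sense()['time'])
env.move_straight(*pose(q,.19),speed=.08); env.dwell(.3)
print(head(),head('top'),axis('side'),axis('top'),telemetry.sense()['time'])
save(cam('side')[0],'side2.png')
E
```

```text
0.119 axial 0.0 lat [0.7 0.3 0.6] 0.1189
0.118 axial 0.3 lat [0.6 0.2 0.6] 0.118
0.117 axial 0.4 lat [ 0.2 -0.8  0.4] 0.117
0.116 axial 0.1 lat [ 1.1 -0.7  1.3] 0.116
0.115 axial -0.2 lat [ 0.7 -0.1  0.8] 0.115
0.114 axial 1.4 lat [ 0.4 -1.2  0.8] 0.114
0.113 axial 1.8 lat [ 0.6 -0.5  0.8] 0.113
0.112 axial 2.2 lat [ 0.7 -0.   0.7] 0.112
0.111 axial 1.6 lat [ 0.5 -1.   0.9] 0.111
0.11 axial 3.0 lat [ 0.7 -0.9  1. ] 0.11
0.109 axial 3.1 lat [ 1.5 -1.4  2. ] 0.109
0.108 axial 4.0 lat [ 1.  -1.2  1.4] 0.108
0.107 axial 14.1 lat [-0.2 -2.   0.4] 0.1072
t 25.3083
(np.int64(190), np.float64(0.8249160685899916), np.float64(0.0037873442719599418), np.float64(0.11194476466820116)) (np.int64(145), np.float64(0.8242378244346724), np.float64(0.0023702710622435694), np.float64(0.11382186693532532)) (554, array([ 8.30760816e-01, -2.10837255e-04]), np.float64(0.0006922338080071954)) (513, array([8.46643594e-01, 2.77331345e-04]), np.float64(0.0006375704013113961)) 26.9917
```

View pics/side2.png

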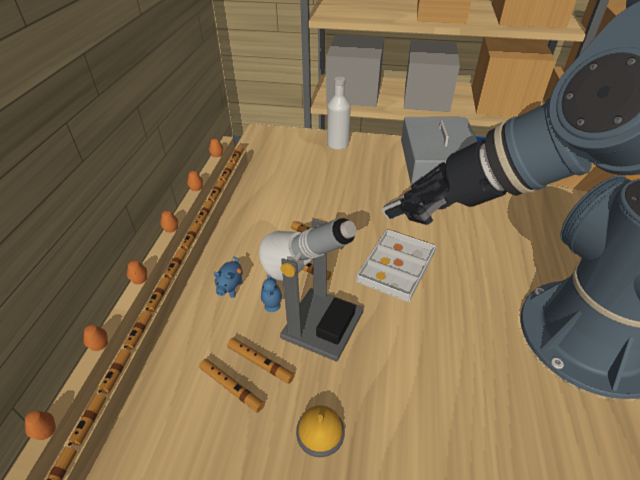

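The switch was pressed fully to its stop and released. The head (switch at pixel 346,230) hasn't moved, the gripper is clear of it, and the pig, bird and other bystanders are where they were.

```bash
python3 -c "
from h import *
print(sign_off())"
```

```text
the job is handed in; nothing more can be done
None
```

I handed the job in at about 27 s of the 42 s limit, with no verdict returned: the lamp head is tilted to about 0.83 rad, on the pig's middle to within a few millimetres by my camera measurements, and it stayed there untouched for over a second before I pressed the switch fully in and released it.

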